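# Step the marked plate under the pointer, then hold the carrier on its sprung datum stop

## Robot

A 6-joint arm with a two-finger parallel gripper is mounted at the origin on the work surface. World frame = base frame: x ahead of the robot, y to its left, z up, the work surface at z = 0. Lengths are in m, angles in rad, forces in N, time in s.
With the tool pointing down it reaches from about 0.275 to 0.875 m from the base axis. Payload 12.5 kg.
Tool frame: the origin (TCP) lies midway between the tips of the shut fingers; the grasp point (between the pads) lies 19 mm behind it; z points along the fingers, y is the line along which they close (so a half turn about z gives the same grasp; the last joint's range is limited). The gripper opens to 85 mm and grips with 20 to 120 N. Pads are 22 mm wide; open, the fingers measure 114 mm over their backs; the gripper's body (76 mm by 85 mm) begins 54 mm behind the grasp point. The pads swing forward as they close: fully open they stand 13 mm farther back than shut.
Start: joints at [-1.264, 0.351, 1.652, -0, 1.139, -0.085], TCP at [0.21, -0.508, 0.231] pointing down, gripper open.
Joint ranges: [-2.75, 2.75], [-0.79, 2.1], [0.01, 2.65], [-1.57, 4.71], [0.07, 3.14], [-2.87, 2.87]. Speed limits (rad/s): [2.22, 2.22, 2.79, 3.14, 3.14, 3.14].

## Interface

Orientations are given as a unit quaternion [x, y, z, w].
In Python, from station import env, optics, order gives the robot as it stands.
- The arm moves only by the tool carry_out, never from a script. Its argument "rows" is one flat list of numbers, 7 for each row, row after row: the shift along the tool's x, y, z in mm, then the turn, a rotation vector about the tool's x, y, z in rad, then the opening, from -1 (shut) to 1 (fully open). In form: [dx, dy, dz, rx, ry, rz, hand, dx, dy, dz, rx, ry, rz, hand, ...]. A call has 1 to 8 rows; each row shifts and turns the commanded pose from where the row before left it, along the tool's axes as they then stand; what a row does not reach is not made up. A row lasts 1/8 s, in which the tool goes at most 62.5 mm and 10.7 degrees, less where a joint would pass 70% of its speed; a pose out of reach is approached as far as the arm can. A call is refused whole if a number of a shift passes 62.5 or a number of a turn 0.188, either way. A call with a gripper value outside its range is refused whole. The fingers move at their own pace and stop on an object; "force" is the grip in N (left out, the last holds). Time passes only in rows, so rows that do not move let the fingers close. It gives the time, the measured TCP pose, the force, the opening and the grip force at its end, in the units of the state.
- env.sense(): the state, without advancing time (a new reading comes with each control period).
- optics.get_image(name): name is "scene" or "top" or "wrist"; returns a dict with "image" (384x512x3 uint8, red, green, blue), "z_map" (384x512 float32, m along the optical axis (not along the pixel's ray), 0 where there is no reading), "mtx" (3x3 intrinsics, pixels), "R" (3x3) and "t" (3): a world point X has camera coordinates R X + t. Camera axes: x right, y down, z forward; pixel columns grow to the right and rows downward; lengths in m; the calibration is good to about 2 mm. A picture is of the moment at which its call begins.
- order.close_job(): hands the job in; it is judged then, once.
The state is a dict: "t": time; "joints": joint angles; "qd": joint speeds; "joint_efforts": joint torques, N m; "position": TCP position; "tcp_rot": TCP orientation; "contact_force": force on the tool from outside, world axes, zero at the start; "wrist_torque": the same for the moment, N m; "gripper_width": finger opening in m; "finger_force": force on a finger pad.
Only numpy, scipy, OpenCV 4.12 (cv2) and the standard library are available. Lean on these libraries where they do the work, as an engineer would, in place of code of your own. Each camera call takes 0.05 s, during which the arm holds its last target. There are 200 camera calls.

## Task

On the small x-y measuring stage, take the carrier by its upright knob and bring the ring mark on the white plate under the tip of the fixed pointer, to within 3 mm, and rest there for about a second; then do the same with the cross mark. Then push the carrier sideways against the sprung plunger until it meets the two hard stop studs, and finish while still holding it pressed firmly but not hard against them (about 5 N on the studs beyond the spring), because the spring pushes it back when it is let go. Do not touch the pointer, and leave the other things on the table alone.

Things in the scene. Friction and masses are not known exactly. Their poses are not given: they have to be found in the camera images.
- stage: Fixed steel base of the stage, 300 x 280 x 18 mm; origin on the table (z 0) under the middle of the slides. x axis: saddle travel; y axis: cross slide travel, +y towards the plunger (pressing direction). A bracket 130 mm long (x), top 60 mm above the table, stands on it from y = 115 to 155 mm and carries plunger and studs. Turned up to 17 degrees either way.
- saddle (a joint): Travel of the lower slide along the stage's x axis, m, -0.042 to 0.042; 0 when the carrier is in the middle. About 1.2 N of friction; stays where it is left.
- cross_slide (a joint): Travel of the upper slide along the stage's y axis, m, -0.042 to 0.042; 0 in the middle. About 1.2 N of friction; stays where it is left. The carrier first meets the plunger at 0.026 and the hard stop at 0.038.
- carrier: Steel-grey slab 200 (x) x 130 (y) x 16 mm that rides on both slides without turning (moving mass 0.9 kg); origin under its middle, 38 mm above the table, axes parallel to the stage's. A white plate, 76 x 118 mm, is fixed on its +x half, top 58 mm above the table, engraved with a ring, a cross, an open square and a short bar (the last two unused).
- knob (a point): The point to grip on the carrier's knob: a plain round dark steel post 24 mm in diameter standing on the carrier's robot-side end, from 54 to 100 mm above the table; this point is on its axis 80 mm above the table.
- ring_mark (a point): Centre of the ring engraved on the white plate (20 mm in diameter), on the plate's top, 58 mm above the table.
- cross_mark (a point): Centre of the cross engraved on the white plate (arms 24 mm from end to end), on the plate's top, 58 mm above the table.
- pointer_tip (a point): Tip of the fixed pointer, 63 mm above the table (5 mm over the plate).
- pointer: Fixed pointer stand, leave it alone: a steel needle that slopes down to its tip from a 180 mm high column, whose round foot (64 mm) stands beyond the stage. Origin on the table straight under the tip; the column is at x = 170, y = -100 mm in its axes.
- plunger (a joint): How far the sprung plunger (12 mm round-nosed steel pin on the inner side of the bracket, between the two studs, at the carrier's height) is pressed in, m: 0 when free. Its spring pushes the carrier back with 2.5 N at 0 and 7 N at 0.012, where the carrier meets the hard stop.
- plunger_tip (a point): Nose of the plunger, 44 mm above the table; it stands 12 mm proud of the hard stop studs when free.
- hard_stop: Two fixed steel studs, 16 mm in diameter, on the inner side of the bracket, 35 mm either side of the plunger, 44 mm above the table; their flat faces lie 103 mm from the stage's origin along its +y. The carrier's long +y side comes to rest on them. Origin at the stage's origin.
- gauge_block: Bystander: steel block 35 x 12 x 30 mm standing beside the stage.
- loupe: Bystander: black round magnifier, 34 mm across, 40 mm high, beside the stage.
- plug_gauge: Bystander: steel stepped pin, 22 mm across, 65 mm high, standing beside the bracket.
- figurine: Bystander: small brass figurine, 49 mm high.
- micrometer: Bystander: micrometer lying on the table, about 40 x 95 mm, 14 mm high.
- pen: Bystander: pen 132 mm long on the sheet of paper.

How it is judged:
By the outcome, as a careful person would: the job done as asked, in the order asked, and still so for the second after the job is handed in, while the arm keeps its last pose, push and grip.
It also fails if it takes over 42 s, if anything falls off the work surface, if the arm or the gripper's body presses on something with over 40 N, if the wrist force passes 120 N, or if a joint passes its speed limit or range.

## Working session

There is one attempt and no reset: what is moved stays moved. The work goes in short steps, Python scripts to look and compute and a tool call to move; the robot and the scene stay as the last step left them, time stands still between calls to the robot, and variables do not carry over. Pictures are saved under pics/ and viewed, at most 10 in all, crops included, and the job is handed in when it is done.

Besides the shell and the picture viewer there is one more tool, called after "Call:" by a JSON object that holds its "name" and its "arguments". carry_out: Moves the arm, as the interface text tells. Its arguments: {"type":"object","properties":{"rows":{"type":"array"},"force":{"type":"number"}},"required":["rows"]}

```bash
ls; mkdir -p pics
python3 - <<'E'
from station import env, optics, order
import cv2,numpy as np
s=env.sense();print({k:np.round(v,3).tolist() for k,v in s.items()})
for n in("top","scene"):
    d=optics.get_image(n);np.savez(f"{n}0.npz",**d)
    cv2.imwrite(f"pics/{n}0.png",cv2.resize(d["image"][:,:,::-1],(800,600),interpolation=cv2.INTER_CUBIC))
    print(n,d["mtx"].round(1).tolist(),d["R"].round(3).tolist(),d["t"].round(3).tolist())
E
```

```text
pics
{'t': 0.0, 'joints': [-1.264, 0.351, 1.652, -0.0, 1.139, -0.085], 'qd': [0.002, -0.0, 0.001, -0.001, 0.001, 0.001], 'joint_efforts': [0.004, -50.61, -29.14, 0.0, 0.004, 0.0], 'position': [0.21, -0.508, 0.231], 'tcp_rot': [0.981, 0.195, -0.0, -0.001], 'contact_force': [1.108, 0.551, 0.484], 'wrist_torque': [0.009, -0.005, 0.029], 'finger_force': 0.0, 'gripper_width': 0.085}
top [[409.8, 0.0, 257.0], [0.0, 409.8, 187.8], [0.0, 0.0, 1.0]] [[0.007, -1.0, -0.005], [-0.985, -0.006, -0.172], [0.172, 0.006, -0.985]] [-0.06, 0.524, 1.117]
scene [[489.4, 0.0, 257.6], [0.0, 489.4, 189.4], [0.0, 0.0, 1.0]] [[0.733, 0.68, 0.003], [0.518, -0.556, -0.65], [-0.44, 0.478, -0.76]] [-0.347, -0.222, 1.571]
```

View pics/top0.png

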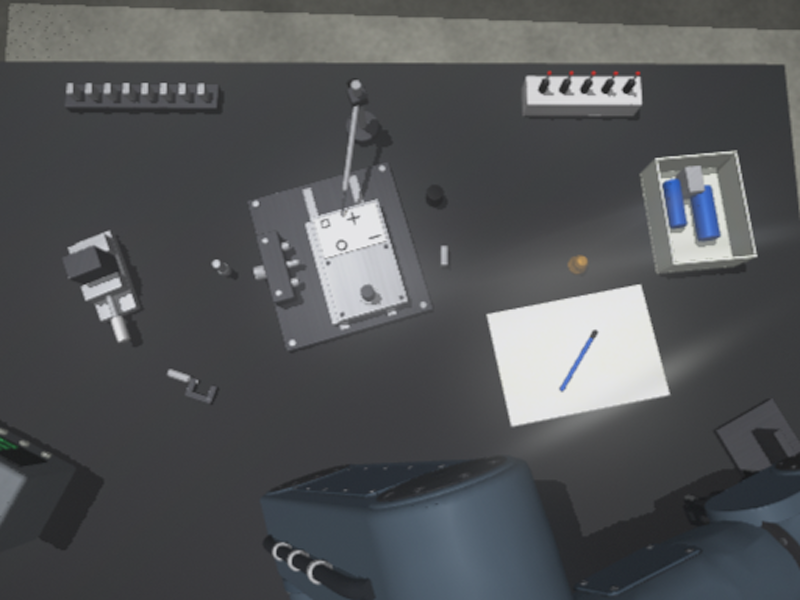

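View pics/scene0.png

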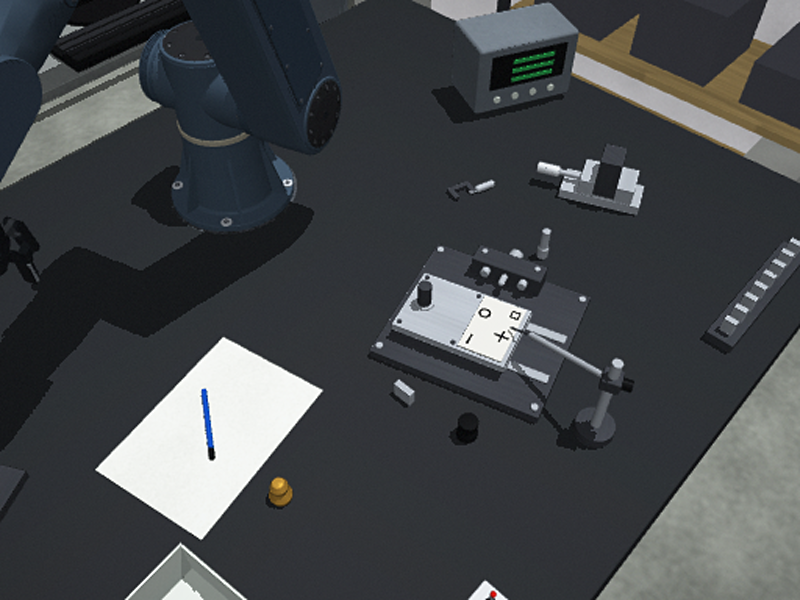

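The top view shows the stage at about (340,255), with the knob at (368,293), ring at (342,245), cross at (353,218) and pointer tip near (344,213). The bracket is on the left (+y). The scene view shows the same layout. I'll crop in for exact pixels.

Run:
```python
import cv2,numpy as np
a=np.load("top0.npz")["image"][115:215,175:275];b=np.load("scene0.npz")["image"][150:250,250:350]
f=lambda x:cv2.resize(x,(400,400),interpolation=cv2.INTER_CUBIC)
cv2.imwrite("pics/crop0.png",np.hstack([f(a),f(b)])[:,:,::-1])
```

```text
(no output)
```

View pics/crop0.png

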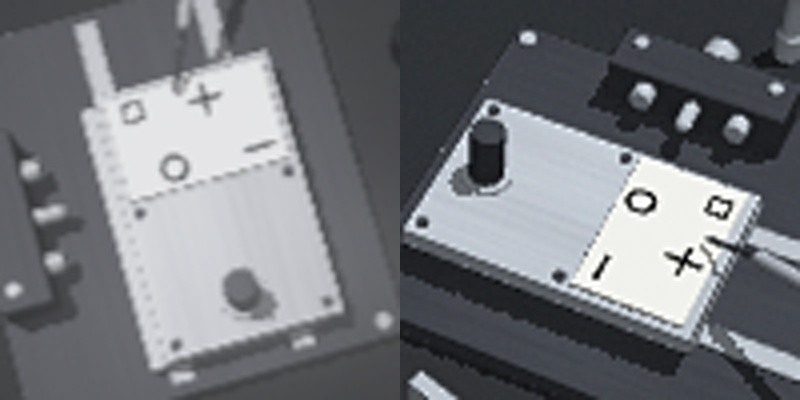

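The crop shows, in the top view, the ring at (174,168), cross (205,97), needle tip (180,88) and knob top (241,280). In the scene half the ring is at (241,202), cross (284,262), tip (307,239) and knob top (88,127).

```bash
cat > h.py <<'E'
import cv2,numpy as np
from station import env,optics
from scipy.spatial.transform import Rotation as Ro
def ray(d,px,z):
    v=d["R"].T@np.linalg.solve(d["mtx"],np.array([px[0],px[1],1.]));c=-d["R"].T@d["t"]
    return c+v*(z-c[2])/v[2]
def proj(d,X):
    p=d["mtx"]@(d["R"]@np.asarray(X)+d["t"]);return p[:2]/p[2]
def tri(d1,p1,d2,p2):
    P=lambda d:d["mtx"]@np.c_[d["R"],d["t"]]
    X=cv2.triangulatePoints(P(d1),P(d2),np.array(p1,float),np.array(p2,float)).ravel();return X[:3]/X[3]
def px(c,off,s=4): return (np.array(c)+.5)/s-.5+np.array(off)
def plate(d,thr=200):
    "corners of white plate rect -> world centre, yaw"
    g=d["image"].min(2);m=(g>thr).astype(np.uint8)
    return m
def rz(yaw): return np.array([[np.cos(yaw),-np.sin(yaw)],[np.sin(yaw),np.cos(yaw)]])
E
python3 - <<'E'
from h import *
T=dict(np.load("top0.npz"));S=dict(np.load("scene0.npz"))
to,so=(175,115),(250,150)
for n,a,b,z in[("ring",(174,168),(241,202),.058),("cross",(205,97),(284,262),.058),("tip",(180,88),(307,239),.063),("knobtop",(241,280),(88,127),.1)]:
    p,q=px(a,to),px(b,so);print(n,ray(T,p,z).round(4),ray(S,q,z).round(4),tri(T,p,S,q).round(4))
# yaw from carrier long edges: corner pixel crops (scene + top) at z=.054
for n,d,o,c,z in[("T",T,to,[(84,113),(158,368),(343,310)],.054),("S",S,so,[(90,98),(4,233),(290,340)],.054)]:
    print(n,[ray(d,px(k,o),z).round(4).tolist() for k in c])
# stage base screws
s=env.sense();print(Ro.from_quat(s["tcp_rot"]).as_matrix().round(3))
d=optics.get_image("wrist");cv2.imwrite("pics/w0.png",d["image"][:,:,::-1]);print(-d["R"].T@d["t"],d["R"].round(3),d["mtx"])
E
```

```text
ring [0.6119 0.0543 0.058 ] [0.6114 0.0517 0.058 ] [0.6113 0.0534 0.0567]
cross [0.6643 0.0333 0.058 ] [0.6627 0.0318 0.058 ] [0.6633 0.0323 0.0585]
tip [0.6694 0.0508 0.063 ] [0.664  0.0531 0.063 ] [0.6668 0.0494 0.0692]
knobtop [0.5236 0.0027 0.1   ] [0.5183 0.0039 0.1   ] [0.5218 0.0013 0.1051]
T [[0.6531, 0.1203, 0.054], [0.4692, 0.0625, 0.054], [0.511, -0.0664, 0.054]]
S [[0.4753, 0.0558, 0.054], [0.5134, -0.0707, 0.054], [0.7015, -0.0112, 0.054]]
[[ 0.924  0.382 -0.   ]
 [ 0.382 -0.924  0.001]
 [ 0.    -0.001 -1.   ]]
[ 0.27796173 -0.48069001  0.37347704] [[ 0.381 -0.924 -0.   ]
 [-0.885 -0.365  0.29 ]
 [-0.268 -0.11  -0.957]] [[320.04593554   0.         257.81766587]
 [  0.         320.04593554 195.43121366]
 [  0.           0.           1.        ]]
```

Call:
{"name": "carry_out", "arguments": {"rows": [0,0,0,0,0,0.096,1,40,-33,2,0,0,0,1,40,-33,2,0,0,0,1,40,-33,2,0,0,0,1,40,-33,2,0,0,0,1,40,-33,2,0,0,0,1,40,-33,2,0,0,0,1,40,-33,2,0,0,0,1], "force": 40}}

```text
t: 1.15
position: [0.4112, -0.2042, 0.2172]
tcp_rot: [0.989, 0.147, 0.0, 0.0]
contact_force: [1.3, -1.3, -0.1]
gripper_width: 0.0859
finger_force: 0.0
```

Call:
{"name": "carry_out", "arguments": {"rows": [40,-33,2,0,0,0,1,40,-33,2,0,0,0,1,40,-33,2,0,0,0,1,40,-33,2,0,0,0,1,36,-33,2,0,0,0,1,0,0,0,0,0,0,1,0,0,0,0,0,0,1]}}

```text
t: 2.02
position: [0.5495, 0.0089, 0.207]
tcp_rot: [0.989, 0.148, -0.0, 0.0]
contact_force: [-0.5, -0.4, -0.1]
gripper_width: 0.0854
finger_force: 0.0
```

Run:
```python
from h import *
s=env.sense();R=Ro.from_quat(s["tcp_rot"]).as_matrix();print(s["t"],s["position"],R.round(3).tolist(),s["contact_force"],np.abs(s["qd"]).max())
d=optics.get_image("wrist");np.savez("w1.npz",**d)
cv2.imwrite("pics/w1.png",cv2.resize(d["image"][:,:,::-1],(768,576),interpolation=cv2.INTER_CUBIC))
```

```text
2.025 [0.5494829  0.00894917 0.20699528] [[0.956, 0.292, -0.001], [0.292, -0.956, -0.0], [-0.001, -0.0, -1.0]] [-0.45249476 -0.38632357 -0.13964598] 0.019073539692543516
```

View pics/w1.png

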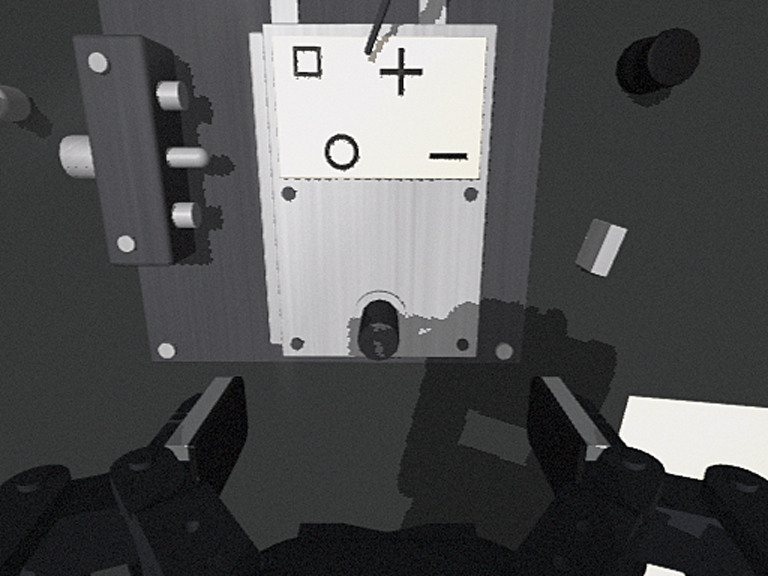

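The wrist view is clear: ring at (342,152), cross (401,71), needle tip at about (370,52), knob top at about (379,344), plunger nose at (207,158), and studs ending near (187,96) and (200,215). The stage sides run upright in the picture, so the yaw matches.

```bash
cat >> h.py <<'E'
def marks(d):
    "centres of dark marks inside the white plate, px"
    g=d["image"].min(2);w=(g>215).astype(np.uint8)
    w=cv2.morphologyEx(w,cv2.MORPH_OPEN,np.ones((3,3)))
    c=max(cv2.findContours(w,cv2.RETR_EXTERNAL,2)[0],key=cv2.contourArea)
    h=cv2.convexHull(c);m=cv2.drawContours(np.zeros_like(w),[h],-1,1,-1);m=cv2.erode(m,np.ones((5,5)))
    n,l,st,ce=cv2.connectedComponentsWithStats(((g<130)&(m>0)).astype(np.uint8),connectivity=8)
    return h,[(st[i].tolist(),(st[i,:2]+(st[i,2:4]-1)/2).tolist()) for i in range(1,n) if st[i,4]>12]
E
python3 - <<'E'
from h import *
d=dict(np.load("w1.npz"));h,M=marks(d)
r=cv2.minAreaRect(h);print("plate",r)
b=cv2.boxPoints(r);W=np.array([ray(d,p,.058)[:2] for p in b]);print(W.round(4).tolist(),[np.degrees(np.arctan2(*(W[i]-W[i-1])[::-1])).round(2) for i in range(4)],[np.linalg.norm(W[i]-W[i-1]).round(4) for i in range(4)])
for m in M:print(m,ray(d,m[1],.058).round(4))
T=dict(np.load("top0.npz"));S=dict(np.load("scene0.npz"))
tp=px((370,52),(0,0),1.5);print("tip",ray(d,tp,.063),tri(d,tp,S,px((307,239),(250,150))))
print("knob",ray(d,px((379,343),(0,0),1.5),.1))
for n,p,z in[("studA",(187,96),.044),("plunger",(207,158),.044),("studB",(200,215),.044),("carr +y",(283,340),.054)]:print(n,ray(d,px(p,(0,0),1.5),z).round(4))
g=d["image"][5:65,210:290];cv2.imwrite("pics/tip1.png",cv2.resize(g,(800,600),interpolation=cv2.INTER_CUBIC)[:,:,::-1])
E
```

```text
plate ((249.00685119628906, 66.91773223876953), (147.1780548095703, 101.61651611328125), 0.6740369200706482)
[[0.5834, 0.0954], [0.6623, 0.1121], [0.696, -0.0028], [0.62, -0.0299]] [np.float64(106.28), np.float64(11.94), np.float64(-73.66), np.float64(-160.41)] [np.float64(0.1305), np.float64(0.0807), np.float64(0.1197), np.float64(0.0807)]
([243, 19, 10, 18, 87], [247.5, 27.5]) [0.6707 0.054  0.058 ]
([257, 20, 8, 5, 20], [260.5, 22.0]) [0.6776 0.0449 0.058 ]
([195, 31, 20, 22, 177], [204.5, 41.5]) [0.6502 0.0852 0.058 ]
([253, 32, 29, 32, 207], [267.0, 47.5]) [0.661  0.0341 0.058 ]
([217, 89, 23, 25, 210], [228.0, 101.0]) [0.6102 0.0539 0.058 ]
([286, 102, 26, 5, 100], [298.5, 104.0]) [ 0.6257 -0.0058  0.058 ]
tip [0.66464079 0.05288551 0.063     ] [0.66437553 0.05267265 0.06377632]
knob [0.5183157  0.00341422 0.1       ]
studA [0.6134 0.1513 0.044 ]
plunger [0.582  0.1334 0.044 ]
studB [0.5463 0.1311 0.044 ]
carr +y [0.4831 0.0601 0.054 ]
```

View pics/tip1.png

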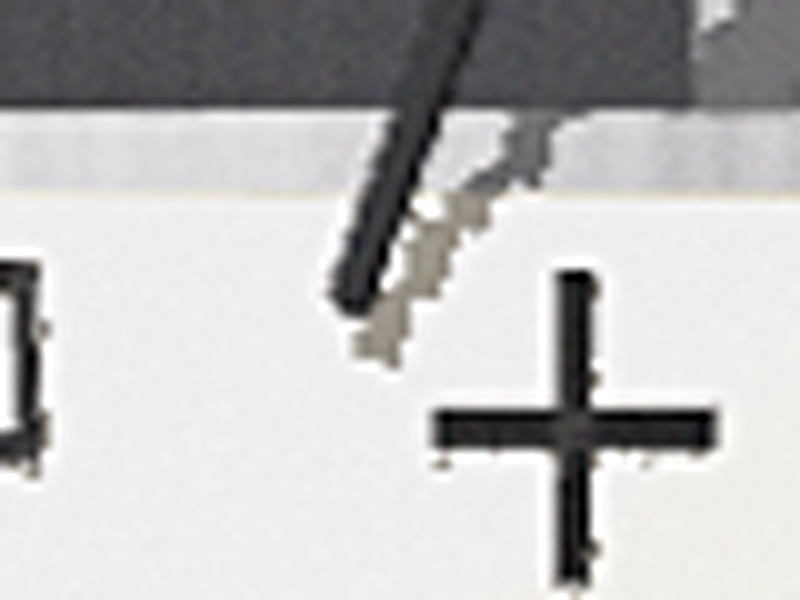

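The crop shows the needle tip's end at crop (348,302), which is image pixel (244.4,34.8). The cross is centred at (574,427), image (267,47.3). Next I'll go over the knob, descend and grip.

Call:
{"name": "carry_out", "arguments": {"rows": [-16,-2,0,0,0,0,1,-15,-2,0,0,0,0,1,0,0,40,0,0,0,1,0,0,40,0,0,0,1,0,0,40,0,0,0,1,0,0,20,0,0,0,1,0,0,6,0,0,0,1,0,0,0,0,0,0,1], "force": 40}}

```text
t: 3.08
position: [0.5192, 0.0035, 0.0618]
tcp_rot: [0.989, 0.147, 0.0, 0.0]
contact_force: [0.7, 0.4, -0.6]
gripper_width: 0.0853
finger_force: 0.0
```

Call:
{"name": "carry_out", "arguments": {"rows": [0,0,0,0,0,0,-1,0,0,0,0,0,0,-1,0,0,0,0,0,0,-1,0,0,0,0,0,0,-1,0,0,0,0,0,0,-1,0,0,0,0,0,0,-1,0,0,0,0,0,0,-1]}}

```text
t: 3.95
position: [0.5193, 0.0041, 0.0617]
tcp_rot: [0.989, 0.147, 0.0, 0.0]
contact_force: [-2.0, 0.2, 6.4]
gripper_width: 0.0229
finger_force: 38.9
```

Run:
```python
from h import *
s=env.sense();print(s)
d=optics.get_image("wrist");np.savez("w2.npz",**d)
cv2.imwrite("pics/w2.png",cv2.resize(d["image"][:,:,::-1],(768,576),interpolation=cv2.INTER_CUBIC))
w=dict(np.load("w1.npz"));tp=(244.4,34.8);t=ray(w,tp,.063);S=dict(np.load("scene0.npz"));print(t,tri(w,tp,S,px((307,239),(250,150))))
u=np.array([[.956,.292],[-.292,.956]])
for n,m in[("ring",(228,101)),("cross",(267,47.4))]:
    X=ray(w,m,.058);print(n,X,"stage dx,dy mm",(u@(t-X)[:2]*1000).round(1))
```

```text
{'t': 3.95, 'joints': array([-8.18033280e-02,  5.40759133e-01,  1.85766333e+00,  3.70320604e-05,
        7.42676954e-01,  1.19307707e+00]), 'qd': array([-0.00027651, -0.00076488, -0.00171978,  0.00030679,  0.00144717,
       -0.0005211 ]), 'joint_efforts': array([-1.81653639e-01, -4.97438872e+01, -1.96681631e+01, -4.93995531e-02,
       -3.39968065e-01, -7.97704502e-03]), 'position': array([0.51931499, 0.00408597, 0.06166844]), 'tcp_rot': array([9.89076154e-01, 1.47405224e-01, 2.42988159e-04, 4.39697957e-05]), 'contact_force': array([-2.04876098,  0.19714746,  6.39567731]), 'wrist_torque': array([ 0.06560289,  0.25114457, -0.0176818 ]), 'finger_force': 38.930829763412476, 'gripper_width': 0.022916829441489477}
[0.6639319  0.05445456 0.063     ] [0.66372163 0.05415025 0.06186498]
ring [0.61015279 0.05392133 0.058     ] stage dx,dy mm [ 51.6 -15.2]
cross [0.66103779 0.03416693 0.058     ] stage dx,dy mm [ 8.7 18.5]
```

View pics/w2.png

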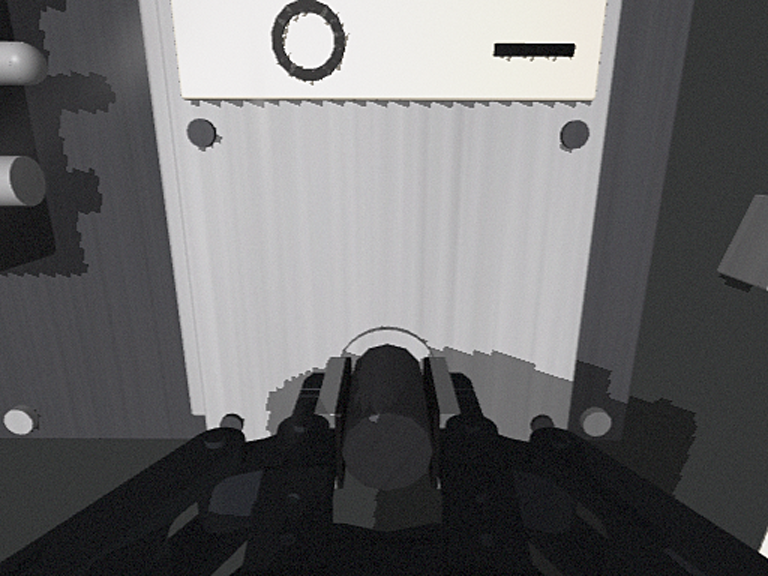

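The knob is firmly gripped. Moving the ring under the tip: about +51.6 mm in stage x and −15.2 mm in stage y.

Call:
{"name": "carry_out", "arguments": {"rows": [4,1.2,0,0,0,0,-1,8,2.4,0,0,0,0,-1,9,2.6,0,0,0,0,-1,9,2.6,0,0,0,0,-1,9,2.6,0,0,0,0,-1,8,2.4,0,0,0,0,-1,4.6,1.4,0,0,0,0,-1,0,0,0,0,0,0,-1]}}

```text
t: 5.0
position: [0.5736, 0.0046, 0.0617]
tcp_rot: [0.989, 0.147, 0.001, 0.0]
contact_force: [1.2, 0.2, 5.5]
gripper_width: 0.0233
finger_force: 39.1
```

Run:
```python
from h import *
s=env.sense();p=s["position"];print(p,s["contact_force"],s["gripper_width"])
print("moved stage",np.array([[.956,.292],[-.292,.956]])@(p[:2]-[.51931,.00409])*1e3)
w=optics.get_image("wrist");np.savez("w3.npz",**w);t=optics.get_image("top");np.savez("t3.npz",**t);sc=optics.get_image("scene");np.savez("s3.npz",**sc)
f=lambda x:cv2.resize(x,(400,300),interpolation=cv2.INTER_CUBIC)
T=(.664,.0544,.058)
cr=lambda d,a,b:(lambda q:(print(q),d["image"][q[1]-b:q[1]+b,q[0]-a:q[0]+a])[1])(proj(d,T).round().astype(int))
wi=f(w["image"]); 
print("tip px wrist",proj(w,(.664,.0544,.063)))
cv2.imwrite("pics/c3.png",np.vstack([np.hstack([wi,f(cr(sc,40,30))]),np.hstack([f(cr(t,40,30)),f(w["image"][:96,192:320])])])[:,:,::-1])
```

```text
[0.57362725 0.00457852 0.06169481] [1.22938117 0.24034855 5.46518735] 0.023263746783172664
moved stage [ 52.0699374  -15.39361049]
tip px wrist [202.51057119  25.97710685]
[326 210]
[218 139]
```

View pics/c3.png

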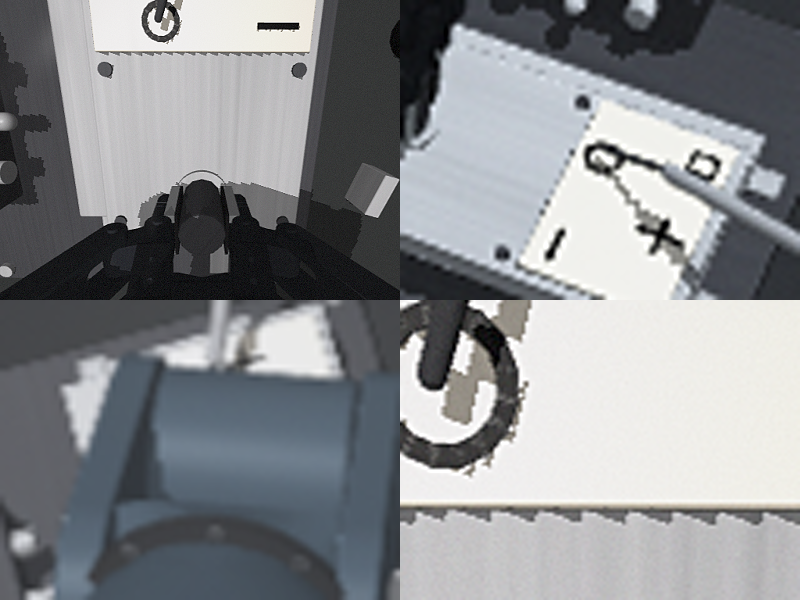

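The tip sits inside the ring in both views: wrist at about (203,26), and in the scene view near the ring's middle. I'll measure the remaining offset by fitting the ring.

Run:
```python
from h import *
u=np.array([[.956,.292],[-.292,.956]])
w=dict(np.load("w3.npz"));g=w["image"].min(2)
m=(g<100).astype(np.uint8)[:62,165:245]
ys,xs=np.nonzero(m);P=np.array([ray(w,(x+165,y),.058)[:2] for x,y in zip(xs,ys)])@u.T*1e3
# robust circle fit of outer+inner lower arc: radius ~10 outer
from scipy.optimize import least_squares
c0=u@np.array([.664,.0544])*1e3
P=P[(np.linalg.norm(P-c0,axis=1)<14)&(np.linalg.norm(P-c0,axis=1)>6)]
r=least_squares(lambda q:np.linalg.norm(P-q[:2],axis=1)-q[2],[*c0,9],loss="soft_l1",f_scale=.7);print("ring",r.x,len(P))
t=ray(w,(202.9,25.8),.063);print("tip-ring stage mm",u@t[:2]*1e3-r.x[:2], "tip",t)
s=dict(np.load("s3.npz"))
print("tri tip",tri(w,(202.9,25.8),s,proj(s,(.664,.0544,.063))))
```

```text
ring [ 651.14896915 -142.2711745     8.58516054] 1063
tip-ring stage mm [-0.41685856  0.23146519] tip [0.66410678 0.05426723 0.063     ]
tri tip [0.66408504 0.05423496 0.06322366]
```

The ring is within 0.5 mm, so I'll rest there and then go to the cross.

Call:
{"name": "carry_out", "arguments": {"rows": [0,0,0,0,0,0,-1,0,0,0,0,0,0,-1,0,0,0,0,0,0,-1,0,0,0,0,0,0,-1,0,0,0,0,0,0,-1,0,0,0,0,0,0,-1,0,0,0,0,0,0,-1,0,0,0,0,0,0,-1]}}

```text
t: 6.15
position: [0.5733, 0.0045, 0.0617]
tcp_rot: [0.989, 0.147, 0.001, 0.0]
contact_force: [2.3, -0.1, 4.1]
gripper_width: 0.0226
finger_force: 39.1
```

Call:
{"name": "carry_out", "arguments": {"rows": [0,0,0,0,0,0,-1,0,0,0,0,0,0,-1,0,0,0,0,0,0,-1,0,0,0,0,0,0,-1,-3,-2.4,0,0,0,0,-1,-8,-6.3,0,0,0,0,-1,-8,-6.3,0,0,0,0,-1,-8,-6.3,0,0,0,0,-1]}}

```text
t: 7.15
position: [0.5406, 0.0172, 0.0617]
tcp_rot: [0.989, 0.147, 0.001, 0.0]
contact_force: [2.2, -0.8, 6.2]
gripper_width: 0.0231
finger_force: 39.4
```

Call:
{"name": "carry_out", "arguments": {"rows": [-8,-6.3,0,0,0,0,-1,-6,-4.7,0,0,0,0,-1,-2.1,-1.6,0,0,0,0,-1,0,0,0,0,0,0,-1,0,0,0,0,0,0,-1]}}

```text
t: 7.78
position: [0.5212, 0.0247, 0.0616]
tcp_rot: [0.989, 0.147, -0.0, -0.0]
contact_force: [-0.6, -0.2, 8.6]
gripper_width: 0.023
finger_force: 39.7
```

Run:
```python
from h import *
s=env.sense();p=s["position"];print(s["t"],p,s["contact_force"],s["gripper_width"],Ro.from_quat(s["tcp_rot"]).as_matrix()[:2,:2].round(4))
u=np.array([[.956,.292],[-.292,.956]])
print("moved stage",u@(p[:2]-[.51931,.00409])*1e3,"target 8.7 18.5")
w=optics.get_image("wrist");np.savez("w4.npz",**w);sc=optics.get_image("scene");np.savez("s4.npz",**sc);t=optics.get_image("top")
f=lambda x:cv2.resize(x,(400,300),interpolation=cv2.INTER_CUBIC)
print(proj(w,(.664,.0544,.063)))
a=proj(t,(.664,.054,.06)).round().astype(int)
cv2.imwrite("pics/c4.png",np.vstack([np.hstack([f(w["image"]),f(t["image"][a[1]-30:a[1]+30,a[0]-40:a[0]+40])]),np.hstack([f(sc["image"][180:240,286:366]),f(w["image"][:96,192:320])])])[:,:,::-1])
```

```text
7.775 [0.52119206 0.02466341 0.06161838] [-0.62923135 -0.2065794   8.58140819] 0.02299072931199287 [[ 0.9565  0.2917]
 [ 0.2917 -0.9565]]
moved stage [ 7.8066864  19.11861811] target 8.7 18.5
[ 292.7476534  -111.84060621]
```

View pics/c4.png

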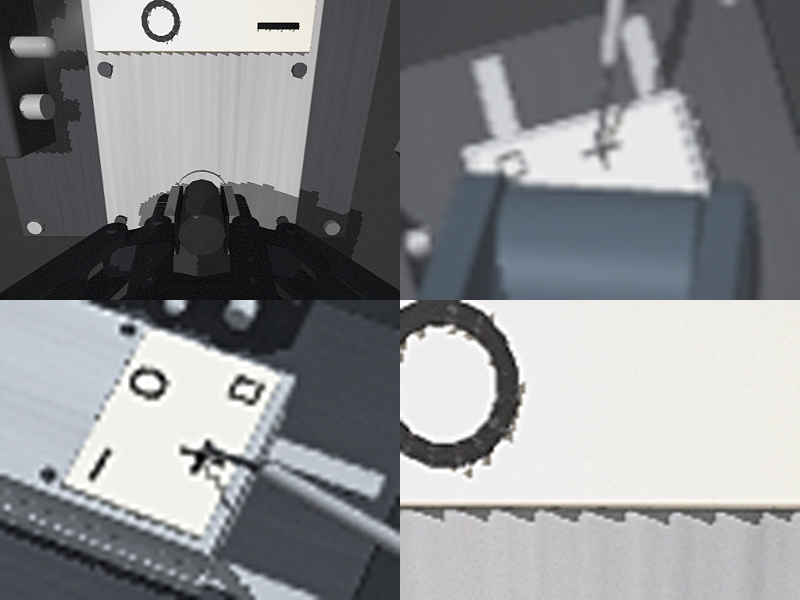

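The cross lies under the needle tip in the scene view at about (205,455). A precise check comes from the ring in the wrist view.

Run:
```python
from h import *
from scipy.optimize import least_squares
u=np.array([[.956,.292],[-.292,.956]])
w=dict(np.load("w4.npz"));g=w["image"].min(2)
ys,xs=np.nonzero((g<100)[:62,165:245]);P=np.array([ray(w,(x+165,y),.058)[:2] for x,y in zip(xs,ys)])@u.T*1e3
c=P.mean(0);P=P[np.linalg.norm(P-c,axis=1)<14]
r=least_squares(lambda q:np.linalg.norm(P-q[:2],axis=1)-q[2],[*c,9],loss="soft_l1",f_scale=.7).x
tip=u@np.array([.6641,.0543])*1e3
print(r,"cross->tip",tip-(r[:2]+[42.9,-33.7]))
```

```text
[ 607.0810688  -107.74346736    8.6598534 ] cross->tip [ 0.7541312  -0.56293264]
```

Correct by +0.8 mm in stage x and −0.6 mm in stage y, then rest about 1.6 s.

Call:
{"name": "carry_out", "arguments": {"rows": [0.8,0.6,0,0,0,0,-1,0,0,0,0,0,0,-1,0,0,0,0,0,0,-1,0,0,0,0,0,0,-1,0,0,0,0,0,0,-1,0,0,0,0,0,0,-1,0,0,0,0,0,0,-1,0,0,0,0,0,0,-1]}}

```text
t: 8.93
position: [0.5223, 0.0243, 0.0616]
tcp_rot: [0.989, 0.147, 0.0, -0.0]
contact_force: [-1.4, 1.4, 8.4]
gripper_width: 0.0231
finger_force: 39.8
```

Call:
{"name": "carry_out", "arguments": {"rows": [0,0,0,0,0,0,-1,0,0,0,0,0,0,-1,0,0,0,0,0,0,-1,0,0,0,0,0,0,-1,0,0,0,0,0,0,-1]}}

```text
t: 9.55
position: [0.5222, 0.0243, 0.0616]
tcp_rot: [0.989, 0.147, -0.0, -0.0]
contact_force: [-1.0, 0.7, 7.8]
gripper_width: 0.0228
finger_force: 39.8
```

Run:
```python
from h import *
from scipy.optimize import least_squares
s=env.sense();p=s["position"];u=np.array([[.956,.292],[-.292,.956]])
print(s["t"],"moved",u@(p[:2]-[.51931,.00409])*1e3,"F stage",u@s["contact_force"][:2])
w=dict(np.load("w1.npz"))
# stage-y of stud faces & carrier +y edge at w1 (carrier then at moved=0); knob as carrier y=0
k=u@np.array([.51931,.00409])*1e3
for n,q,z in[("studA",(187,96),.044),("plunger",(208,158),.044),("studB",(200,215),.044)]:
    print(n,u@ray(w,px(q,(0,0),1.5),z)[:2]*1e3-k)
```

```text
9.55 moved [ 8.71015304 18.45697569] F stage [-0.79486116  0.92967669]
studA [132.96323989 113.23153429]
plunger [ 97.6795688  104.67385481]
studB [ 62.92741836 113.53653043]
```

Call:
{"name": "carry_out", "arguments": {"rows": [0,-2,0,0,0,0,-1,0,-4,0,0,0,0,-1,0,-4,0,0,0,0,-1,0,-4,0,0,0,0,-1,0,-4,0,0,0,0,-1,0,-3,0,0,0,0,-1,0,-2,0,0,0,0,-1,0,0,0,0,0,0,-1]}}

```text
t: 10.55
position: [0.5157, 0.0461, 0.0616]
tcp_rot: [0.989, 0.147, 0.0, 0.0]
contact_force: [-0.3, -1.8, 7.4]
gripper_width: 0.023
finger_force: 39.6
```

Call:
{"name": "carry_out", "arguments": {"rows": [0,-1,0,0,0,0,-1,0,-1,0,0,0,0,-1,0,0,0,0,0,0,-1]}}

```text
t: 10.92
position: [0.5152, 0.0478, 0.0617]
tcp_rot: [0.989, 0.147, 0.0, 0.0]
contact_force: [-0.2, -3.1, 7.4]
gripper_width: 0.023
finger_force: 39.6
```

Call:
{"name": "carry_out", "arguments": {"rows": [0,-1,0,0,0,0,-1,0,-1,0,0,0,0,-1,0,0,0,0,0,0,-1]}}

```text
t: 11.3
position: [0.5147, 0.0496, 0.0616]
tcp_rot: [0.989, 0.147, 0.0, 0.0]
contact_force: [0.9, -4.5, 7.0]
gripper_width: 0.0228
finger_force: 39.6
```

Call:
{"name": "carry_out", "arguments": {"rows": [0,-1,0,0,0,0,-1,0,-1,0,0,0,0,-1,0,0,0,0,0,0,-1]}}

```text
t: 11.68
position: [0.5141, 0.0514, 0.0616]
tcp_rot: [0.989, 0.147, 0.0, 0.0]
contact_force: [0.7, -4.4, 7.8]
gripper_width: 0.0231
finger_force: 39.6
```

Call:
{"name": "carry_out", "arguments": {"rows": [0,-1,0,0,0,0,-1,0,-1,0,0,0,0,-1,0,0,0,0,0,0,-1]}}

```text
t: 12.05
position: [0.5136, 0.0533, 0.0616]
tcp_rot: [0.989, 0.147, 0.0, 0.0]
contact_force: [0.5, -6.0, 7.1]
gripper_width: 0.0232
finger_force: 39.6
```

Run:
```python
from h import *
s=env.sense();p=s["position"];u=np.array([[.956,.292],[-.292,.956]])
print(s["t"],"moved",u@(p[:2]-[.51931,.00409])*1e3,"F stage",u@s["contact_force"][:2],s["joint_efforts"].round(2))
w=optics.get_image("wrist")
cv2.imwrite("pics/w5.png",cv2.resize(w["image"][:,:300,::-1],(600,768)[:1]+(600,),interpolation=cv2.INTER_CUBIC))
```

```text
12.05 moved [ 8.88152065 48.69455409] F stage [-1.23843935 -5.89180343] [ 2.960e+00 -4.830e+01 -1.777e+01  8.500e-01  2.300e-01 -1.000e-02]
```

View pics/w5.png

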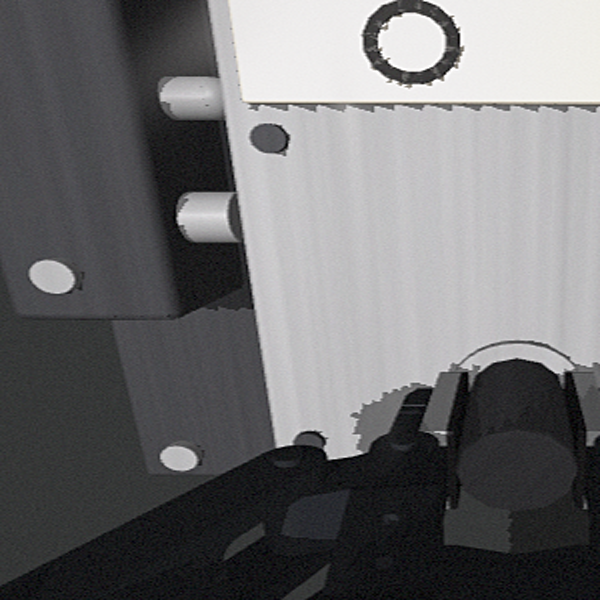

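The carrier edge is close to the studs (face at about (238,218)) but the force is still only spring plus friction. I'll continue in small steps.

Call:
{"name": "carry_out", "arguments": {"rows": [0,-0.5,0,0,0,0,-1,0,-0.5,0,0,0,0,-1,0,0,0,0,0,0,-1]}}

```text
t: 12.48
position: [0.5133, 0.0541, 0.0617]
tcp_rot: [0.989, 0.147, 0.0, 0.0]
contact_force: [1.4, -6.6, 7.3]
gripper_width: 0.0231
finger_force: 39.6
```

Call:
{"name": "carry_out", "arguments": {"rows": [0,-0.5,0,0,0,0,-1,0,-0.5,0,0,0,0,-1,0,0,0,0,0,0,-1]}}

```text
t: 12.85
position: [0.513, 0.055, 0.0616]
tcp_rot: [0.989, 0.147, 0.0, 0.001]
contact_force: [1.5, -6.9, 8.1]
gripper_width: 0.023
finger_force: 39.6
```

Call:
{"name": "carry_out", "arguments": {"rows": [0,-0.5,0,0,0,0,-1,0,0,0,0,0,0,-1]}}

```text
t: 13.1
position: [0.5129, 0.0555, 0.0616]
tcp_rot: [0.989, 0.147, 0.0, 0.001]
contact_force: [1.5, -6.8, 6.9]
gripper_width: 0.0229
finger_force: 39.6
```

Call:
{"name": "carry_out", "arguments": {"rows": [0,-0.5,0,0,0,0,-1,0,0,0,0,0,0,-1]}}

```text
t: 13.35
position: [0.5128, 0.056, 0.0616]
tcp_rot: [0.989, 0.147, 0.0, 0.001]
contact_force: [0.7, -6.9, 6.6]
gripper_width: 0.0228
finger_force: 39.6
```

Call:
{"name": "carry_out", "arguments": {"rows": [0,-0.5,0,0,0,0,-1,0,0,0,0,0,0,-1]}}

```text
t: 13.6
position: [0.5126, 0.0564, 0.0616]
tcp_rot: [0.989, 0.147, 0.0, 0.001]
contact_force: [1.9, -6.7, 6.8]
gripper_width: 0.0233
finger_force: 39.6
```

Call:
{"name": "carry_out", "arguments": {"rows": [0,-0.5,0,0,0,0,-1,0,0,0,0,0,0,-1]}}

```text
t: 13.85
position: [0.5126, 0.0566, 0.0616]
tcp_rot: [0.989, 0.148, 0.0, 0.001]
contact_force: [2.0, -11.2, 6.9]
gripper_width: 0.0231
finger_force: 39.7
```

Call:
{"name": "carry_out", "arguments": {"rows": [0,-0.3,0,0,0,0,-1,0,0,0,0,0,0,-1]}}

```text
t: 14.1
position: [0.5126, 0.0566, 0.0617]
tcp_rot: [0.989, 0.147, 0.0, 0.001]
contact_force: [1.9, -12.0, 5.7]
gripper_width: 0.0235
finger_force: 39.7
```

Call:
{"name": "carry_out", "arguments": {"rows": [0,0,0,0,0,0,-1,0,0,0,0,0,0,-1,0,0,0,0,0,0,-1,0,0,0,0,0,0,-1]}}

```text
t: 14.6
position: [0.5126, 0.0566, 0.0616]
tcp_rot: [0.989, 0.148, 0.0, 0.001]
contact_force: [2.1, -12.2, 6.4]
gripper_width: 0.0229
finger_force: 39.7
```

Run:
```python
from h import *
u=np.array([[.956,.292],[-.292,.956]]);F=[]
for i in range(8):
    optics.get_image("wrist");s=env.sense();F.append(u@s["contact_force"][:2])
F=np.array(F);print(F.mean(0),F.std(0),s["t"],u@(s["position"][:2]-[.51931,.00409])*1e3)
```

```text
[ -0.96101302 -12.85811399] [0.60182847 0.22336321] 15.0 [ 8.92341353 52.17964115]
```

```bash
python3 -c "
from station import order
print(order.close_job())"
```

```text
the job is handed in; nothing more can be done
None
```

The job is handed in: the ring and then the cross were each brought to within about 1 mm of the pointer tip and rested there for over a second, and the carrier is still held against both studs at an estimated 5 N beyond the spring.

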